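# Poise a signed-card holder over its display stand

## Task

Take the taller of the two black-framed card holders out of the wooden rack, gripping it gently (squeeze it with clearly less than 25 N, its shell cracks), and carry it upright over the row of stacked stock to the display stand on the other side. Stop with it hovering about a centimetre above the stand's slot, upright and lined up so that it would drop straight in, and finish while still holding it there. It must not touch the stand or the row, and the other things on the table stay where they are.

Things in the scene. Friction and masses are not known exactly. Their poses are not given: they have to be found in the camera images.
- holder: tall card holder: flat rigid case, black frame, pale card on both faces; 84 mm wide (y), 10 thick (x), 134 tall (z, up), 90 to 185 g, a half turn looks the same. Stands in a rack slot, 20 mm deep, 114 mm free. Origin at the centre of its lower edge. Cracks when a finger squeezes over 25 N; 10 N carries it. Pinch it across its thickness from above, at the middle of the top edge
- rack: fixed pale wooden rack, 150 (x) x 110 (y) mm, 30 high, with two slots along its y at x = -40 and +40 mm, 13 mm wide, 88 long, floor 10 mm above the table; the tall holder is in one, the short in the other. Origin under its centre. It stands on one side of the row (left or right), the stand on the other
- stand: fixed display stand: brown wooden block 80 (x) x 130 (y) mm, top 40 mm above the table, on a dark foot 100 x 150 x 8 mm; a single slot along its y in the top, 18 mm wide, 96 long, 20 deep. Origin under its centre; axes as those of the slot
- slot (a point): centre of the slot's mouth, level with the stand's top face, 40 mm above the table; y runs along the slot, x across it. To hover, the holder's lower edge goes about 10 mm above this point, its width along the slot, either way round
- row: fixed row of stacked stock between rack and stand, 350 mm long (x), 88 wide (y): three stacked pucks (76 mm high) nearest the robot, a carton (100 high), five thin black cases (90 high). Origin on the table under the row, 170 mm from its near end; highest point 100 mm above the table
- short_holder: a second, shorter card holder of the same black-framed make, 84 wide, 10 thick, only 96 mm tall; it stands in the other slot of the rack and stays there; origin at the centre of its lower edge, axes as those of the tall holder
- puck: loose black hockey puck, 76 mm across, 25 mm high, lying flat; origin under its centre; leave it alone
- puck2: another such puck; origin under its centre; leave it alone
- tape_roll: loose roll of clear tape standing flat, 100 mm across, 48 mm high; origin under its centre; leave it alone
- parcel: loose small carton, 120 x 85 x 50 mm; origin under its centre; leave it alone
- marker: loose white marker pen with a blue cap, 130 mm long, 12 mm thick; origin under its middle; leave it alone
- mug: loose white mug, 80 mm across, 95 mm high; origin under its centre; leave it alone
Things that resemble listed ones, but are neither listed nor needed, are in the scene too. Leave any blue or orange look-alike of the holder alone.

How it is judged (in metres and radians):
On the way, in this order (a step that is already met when the one before it is completed fails the run):
1. the tall holder is lifted clear of the rack (z of holder in the frame of rack above 0.034 m and contact force between the fingers and holder above 0.3 N and contact force between holder and rack below 0.1 N), for 0.05 s.
2. it is carried over the row of stock, its lower edge above the row (z of holder in the frame of row above 0.078 m and y of holder in the frame of row between -0.05 and 0.05 m and x of holder in the frame of row between -0.24 and 0.24 m), for 0.02 s.
At the end, for the whole second after the job is handed in: the tall holder hangs still in the fingers over the slot: lower edge 3 to 20 mm above the stand's top, within 4 mm of the slot's middle across it and 6 mm along it, turned less than 0.10 rad from it, tilted less than 0.10 rad, not touching the stand (x of holder in the frame of slot between -0.004 and 0.004 m and y of holder in the frame of slot between -0.006 and 0.006 m and z of holder in the frame of slot between 0.003 and 0.02 m and angle between the y axis of holder and the y axis of slot, either way round below 0.1 rad and angle between holder's own z axis and vertical below 0.1 rad and linear speed of holder below 0.02 m/s and contact force between the fingers and holder above 0.3 N and contact force between holder and stand below 0.05 N); the arm keeps its last pose, push and grip.
It fails at once if the tall holder is squeezed hard enough to crack (over 25 N a finger, 50 N for both) (contact force between the fingers and holder above 50 N).
It fails at once if the holder touches the stand or the row (contact force between holder and stand above 0.3 N or contact force between holder and row above 0.3 N).
It fails at once if the robot strikes the row or the stand (contact force between any of the fingers, the arm and row above 3 N or contact force between any of the fingers, the arm and stand above 3 N).
It fails at once if the tall holder tips over (more than 0.5 rad) (angle between holder's own z axis and vertical above 0.5 rad).
It fails at once if another thing is disturbed (moved more than 15 mm) (distance of any of short_holder, puck, puck2, tape_roll, parcel, marker, mug from where it was at the start of the episode above 0.015 m).
It also fails if it takes over 48 s, if anything falls off the work surface, if the arm or the gripper's body presses on something with over 40 N, if the wrist force passes 120 N, or if a joint passes its speed limit or range.

## Robot

A 6-joint arm with a two-finger parallel gripper is mounted at the origin on the work surface. World frame = base frame: x ahead of the robot, y to its left, z up, the work surface at z = 0. Lengths are in mm, angles in degrees, forces in N, time in s.
With the tool pointing down it reaches from about 300 to 850 mm from the base axis. Payload 5.4 kg.
Tool frame: the origin (TCP) lies between the finger pads; the fingertips stand 17 mm ahead of it and the grasp point (between the pads) lies 2 mm behind it; z points along the fingers, y is the direction in which the jaws open and shut (so a half turn about z gives the same grasp; the last joint's range is limited). The gripper opens to 85 mm and grips with 20 to 120 N. Pads are 22 mm wide; open, the fingers measure 114 mm over their backs; the gripper's body (76 mm by 85 mm) begins 54 mm behind the grasp point. The pads swing forward as they close: fully open they stand 13 mm farther back than shut.
Start: joints at [-75.178, 9.076, 91.501, -0, 79.423, -12.038], TCP at [259.769, -512.958, 248.299] pointing down, gripper open.
Joint ranges: [-166.64, 166.64], [-54.1, 131.32], [10.49, 154.53], [-73.88, 253.88], [9.74, 151.15], [-171.62, 171.62]. Speed limits (degrees/s): [147.25, 147.25, 180, 180, 180, 180].

## Interface

Orientations are given as a 3x3 rotation matrix whose columns are the frame's x, y, z axes.
In Python, from rig import r, optics, close_job gives the robot as it stands. The module is installed in compiled form; this text tells all that it offers.
- The arm moves only by the shell command python3 -m handwheel 'ROWS' [FORCE]. ROWS is JSON, a list that holds one entry, the list of rows, each a list of 7 numbers: the opening, from 0 (shut) to 1 (fully open), then the shift along the tool's x, y, z in cm, then the turn, a rotation vector about the tool's x, y, z in rad. In form: [[[gripper, tx, ty, tz, ax, ay, az], ...]]. A call has 1 to 12 rows; each row shifts and turns the commanded pose from where the row before left it, along the tool's axes as they then stand; what a row does not reach is not made up. A row lasts 1/10 s, in which the tool goes at most 50 mm and 8.59 degrees, less where a joint would pass 70% of its speed; a pose out of reach is approached as far as the arm can. A call with a gripper value outside its range is refused whole. The fingers move at their own pace and stop on an object; FORCE is the grip in N (left out, the last holds). Time passes only in rows, so rows that do not move let the fingers close. It gives the time, the measured TCP pose, the force and the opening at its end, in the units of the state.
- r.read_state(): the state, without advancing time (a new reading comes with each control period).
- optics.snapshot(name): name is "scene" or "side" or "wrist"; returns (picture, depth): 384x512x3 uint8, red, green, blue; 384x512 float32, mm along the optical axis (not along the pixel's ray), 0 where there is no reading.
- optics.camera_info(name): a dict with "fx", "fy", "cx", "cy" (pixels), "dist" ([k1, k2, p1, p2, k3] as OpenCV has them; the pictures are not rectified), "R" (3x3) and "t" (3): a world point X has camera coordinates R X + t. Camera axes: x right, y down, z forward; pixel columns grow to the right and rows downward; lengths in mm; the calibration is good to about 2 mm. A picture is of the moment at which its call begins: read the wrist's pose just before it. camera_info takes no time and is no camera call; for the wrist camera it gives the pose at the moment of the call.
- close_job(): hands the job in, once; it reports no verdict.
The state is a dict: "time_s": time; "joint_pos": joint angles; "joint_vel": joint speeds; "joint_efforts": joint torques, N m; "position": TCP position; "eef_rot": TCP orientation; "ft_force": force on the tool from outside, world axes, zero at the start; "moment": the same for the moment, N m; "width": finger opening in mm.
Only numpy, scipy, OpenCV 4.12 (cv2) and the standard library are available. Lean on these libraries where they do the work, as an engineer would, in place of code of your own. Each camera call takes 0.05 s, during which the arm holds its last target.

## Working session

There is one attempt and no reset: what is moved stays moved. The work goes in short steps, Python scripts to look and compute and a shell command to move; the robot and the scene stay as the last step left them, time stands still between calls to the robot, and variables do not carry over. Pictures are saved under pics/ and viewed, and the job is handed in when it is done.

```bash
ls; mkdir -p pics; cat > h.py <<'E'
import numpy as np, cv2
from rig import r, optics, close_job
def snap(name, tag):
    info=optics.camera_info(name); p,d=optics.snapshot(name)
    cv2.imwrite(f'pics/{tag}.png',p[:,:,::-1]); np.savez(f'pics/{tag}.npz',p=p,d=d,**{k:np.array(info[k]) for k in info})
    return p,d,info
def cloud(tag):
    z=np.load(f'pics/{tag}.npz'); d=z['d']; h,w=d.shape
    K=np.array([[z['fx'],0,z['cx']],[0,z['fy'],z['cy']],[0,0,1]],float)
    u,v=np.meshgrid(np.arange(w),np.arange(h))
    n=cv2.undistortPoints(np.stack([u,v],-1).reshape(-1,1,2).astype(np.float64),K,z['dist'].astype(float)).reshape(h,w,2)
    P=np.concatenate([n*d[...,None],d[...,None]],-1)
    W=(P-z['t'].reshape(3))@z['R']
    W[d==0]=np.nan
    return W,z
E
python3 - <<'E'
from h import *
s=r.read_state(); print(s)
for n in ("scene","side","wrist"): 
    p,d,i=snap(n,n+'0'); print(n,(-i['R'].T@i['t'] if hasattr(i['R'],'T') else i))
E
```

```text
pics
{'time_s': 0.0, 'joint_pos': array([-7.51773159e+01,  9.11175854e+00,  9.15723857e+01, -5.63754101e-04,
        7.94225308e+01, -1.20384722e+01]), 'joint_vel': array([-0.0130697 , -0.00398373, -0.1001371 ,  0.11681909, -0.02039715,
        0.02335108]), 'joint_efforts': array([ 2.46620279e-03, -3.95990574e+01, -3.31432164e+01,  1.11717325e-04,
        8.24805378e-03,  2.13689708e-05]), 'position': array([ 259.62711163, -512.41386002,  247.3237514 ]), 'eef_rot': array([[ 8.92103325e-01,  4.51831187e-01, -4.85659442e-04],
       [ 4.51831289e-01, -8.92101595e-01,  1.79739770e-03],
       [ 3.78862773e-04, -1.82290059e-03, -9.99998267e-01]]), 'ft_force': array([ 0.27595933,  0.31623252, -0.56658919]), 'moment': array([-0.03263864, -0.00575091,  0.1026829 ]), 'width': 85.49527512908206}
scene [1040.25400683  120.38747326  914.6381369 ]
side [  328.44686765 -1198.37330787   731.62394164]
wrist [ 319.70209049 -482.0491282   372.56857757]
```

View pics/scene0.png

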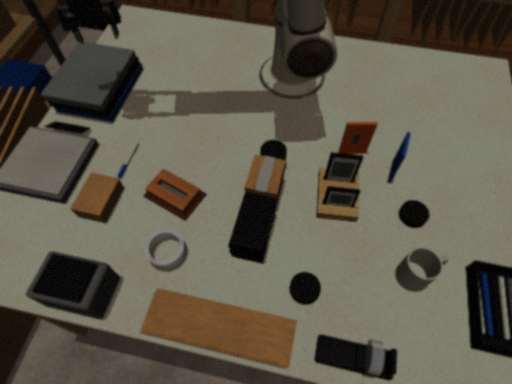

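View pics/side0.png

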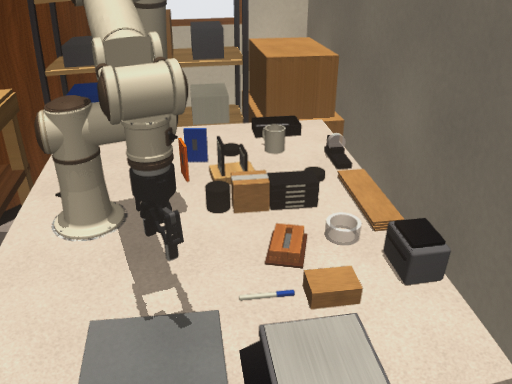

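View pics/wrist0.png

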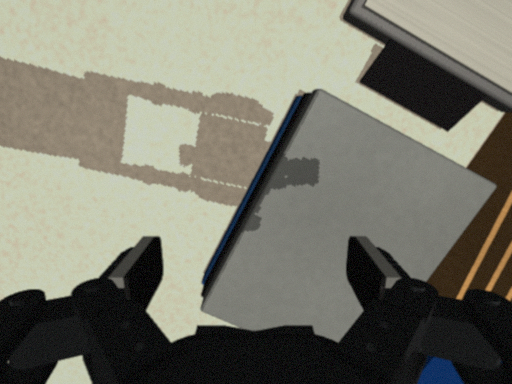

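The scene picture shows the rack at about (338,192) and the row at (260,205). The stand is at (174,192). Candidates for the holder are:
- black-framed in the rack at (345,167)
- black-framed in the rack at (340,198)
- orange look-alike at (357,137)
- blue look-alike at (400,157)

Next I'll measure the heights and look at a close crop.

```bash
python3 - <<'E'
from h import *
W,z=cloud('scene0'); p=z['p']
c=p[110:230,300:420]; cv2.imwrite('pics/crop0.png',cv2.resize(c[:,:,::-1],None,fx=5,fy=5,interpolation=cv2.INTER_CUBIC))
W2,z2=cloud('side0')
# table check
print('table z',np.nanmedian(W[100:140,360:500,2]),np.nanmedian(W[240:290,190:280,2]))
def box(name,W,m):
    q=W[m]; 
    r_=cv2.minAreaRect(q[:,:2].astype(np.float32)); print(name,len(q),np.round(r_[0],1),np.round(r_[1],1),round(r_[2],1),'z',np.round(np.percentile(q[:,2],[5,50,95]),1))
for nm,WW in(('scene',W),('side',W2)):
    Z=WW[...,2];X=WW[...,0];Y=WW[...,1]
    yr=(Y>0)&(Y<400)&(X>150)&(X<800)
    for lo,hi in((22,36),(60,95),(95,112),(118,160)):
        m=(Z>lo)&(Z<hi)&(X>250)&(X<650)
        n,l,st,ce=cv2.connectedComponentsWithStats(m.astype(np.uint8))
        for i in range(1,n):
            if st[i,4]>25: box(f'{nm} {lo}-{hi} px{np.round(ce[i])}',WW,l==i)
E
```

```text
table z -0.3427908983652358 0.9169622692597774
scene 22-36 px[114. 107.] 133 [ 309.2 -528.5] [ 44.7 113.1] 66.7 z [22.7 28.4 35.3]
scene 22-36 px[ 67. 109.] 54 [ 353.3 -665.8] [104.2   8.7] 88.2 z [22.6 30.5 35.2]
scene 22-36 px[ 65. 128.] 186 [ 425.8 -635.6] [121.1  30.9] 89.3 z [22.7 30.4 35.2]
scene 22-36 px[ 58. 154.] 1204 [ 545.7 -635.9] [224.9 207.7] 90.0 z [25.6 34.  35.9]
scene 22-36 px[ 53. 148.] 63 [ 510.  -629.4] [73.6 27.7] 16.6 z [33.1 35.  35.9]
scene 22-36 px[ 62. 148.] 51 [ 506. -599.] [51.3 32. ] 28.8 z [32.7 35.1 35.9]
scene 22-36 px[354. 148.] 85 [303.7 240.3] [ 8.6 82.2] 10.2 z [23.2 29.3 35.3]
scene 22-36 px[  6. 166.] 70 [ 598.5 -727.3] [34.7 71.9] 88.1 z [30.4 34.9 35.9]
scene 22-36 px[ 22. 166.] 43 [ 588.  -680.7] [44.8 21.2] 31.8 z [32.9 34.9 36. ]
scene 22-36 px[ 46. 170.] 105 [ 581.8 -603.4] [46.9 88.5] 32.6 z [32.8 35.  35.9]
scene 22-36 px[ 13. 169.] 30 [ 603.4 -702.9] [33.1 24.3] 39.4 z [32.6 35.1 35.9]
scene 22-36 px[336. 197.] 991 [467.5 213.4] [149.6 110.8] 5.8 z [26.2 30.2 33.5]
scene 22-36 px[ 18. 178.] 27 [ 630.  -669.9] [18.1 41.8] 85.2 z [33.9 34
[... 6027 characters left out ...]
] 12.6 z [ 95.7 104.6 111.2]
side 95-112 px[243. 150.] 48 [504.2 215.5] [10.5 87.5] 5.9 z [ 97.3 105.  106.6]
side 95-112 px[250. 178.] 541 [499.2  11.7] [ 94.8 112.7] 89.4 z [ 97.3 102.1 104.3]
side 118-160 px[226.  37.] 34 [ 627.4 2196.5] [63.3 36.7] 82.7 z [119.6 142.  158.7]
side 118-160 px[182.  39.] 92 [ 310.6 2204.1] [ 70.7 114.4] 85.2 z [122.  141.6 158.7]
side 118-160 px[242.  66.] 36 [ 614.3 1249.3] [36.8 84.3] 71.3 z [122.7 148.7 159.1]
side 118-160 px[195. 130.] 129 [342.8 358.7] [20.6 86.9] 82.4 z [118.9 128.4 136.2]
side 118-160 px[220. 144.] 81 [424.8 205. ] [11.3 89.2] 6.6 z [120.2 136.4 145.2]
side 118-160 px[182. 144.] 61 [295.8 237.7] [10.4 86.1] 13.9 z [120.7 131.5 136. ]
```

View pics/crop0.png

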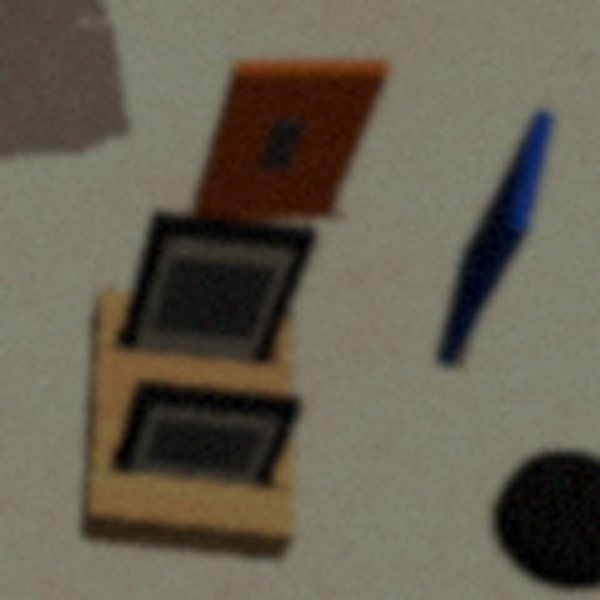

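The crop shows two black-framed holders in the rack. The rear one, at (345,165), is the taller, with its top at z≈144; the front one tops out at z≈106. The orange and blue ones stand outside the rack. I'll take the rear one at about (427,209). Next is a fit of the stand's top face and the tool pose for a wrist look at it.

```bash
python3 - <<'E'
from h import *
for t in('scene0','side0'):
    W,z=cloud(t);X,Y,Z=W[...,0],W[...,1],W[...,2]
    m=(Z>36)&(Z<45)&(X>480)&(X<650)&(Y>-350)&(Y<-180)
    q=W[m]; print(t,len(q),cv2.minAreaRect(q[:,:2].astype(np.float32)),np.percentile(q[:,2],[5,50,95]))
    m=(Z>4)&(Z<45)&(X>480)&(X<660)&(Y>-360)&(Y<-160)
    q=W[m]; print(t,len(q),cv2.minAreaRect(q[:,:2].astype(np.float32)))
s=r.read_state();i=optics.camera_info('wrist');R=s['eef_rot'];C=-i['R'].T@i['t']
print('cam in tool',R.T@(C-s['position']),'axis in tool',R.T@i['R'][2],i['fx'],i['cx'],i['cy'])
E
```

```text
scene0 932 ((566.1692504882812, -236.10162353515625), (130.19467163085938, 80.86404418945312), 71.20303344726562) [37.41491893 40.3557962  43.03336912]
scene0 1778 ((569.7505493164062, -258.527587890625), (178.68789672851562, 197.07818603515625), 0.335296630859375)
side0 723 ((561.8112182617188, -237.00978088378906), (133.8229217529297, 80.46630859375), 71.51102447509766) [38.61854169 41.28491596 43.51571821]
side0 1535 ((566.4405517578125, -258.33013916015625), (193.43125915527344, 174.77340698242188), 86.40496826171875)
cam in tool [  67.38721899   -0.20982245 -125.13455185] axis in tool [-2.66174367e-01  6.23909928e-04  9.63924695e-01] 307.95984625516206 254.28009693609357 188.2189181429694
```

Both cameras agree on the stand: centre ≈(564,-237), top z≈40, slot axis at ≈71.4°. The sizes 130x80 match the description. I'll go over it for a wrist look.

```bash
python3 -m handwheel '[[[1,0,0,0,0,0,-0.13],[1,0,0,0,0,0,-0.13],[1,0,0,0,0,0,-0.13],[1,0,0,0,0,0,-0.13],[1,0,0,0,0,0,-0.13],[1,0,0,0,0,0,-0.13]]]' 20
python3 -m handwheel '[[[1,2,1.1,0,0,0,0],[1,4,2.2,0,0,0,0],[1,4,2.2,0,0,0,0],[1,4,2.2,0,0,0,0],[1,4,2.2,0,0,0,0],[1,4,2.2,0,0,0,0],[1,4,2.2,0,0,0,0],[1,4,2.2,0,0,0,0],[1,3,1.8,0,0,0,0],[1,2,1,0,0,0,0],[1,0,0,0,0,0,0],[1,0,0,0,0,0,0]]]'
python3 - <<'E'
from h import *
s=r.read_state();print(s['position'],s['time_s'],s['eef_rot'][:,0])
snap('wrist','w1')
E
```

```text
time_s: 0.75
position: [259.7, -512.7, 247.9]
eef_rot: [[0.311, 0.95, -0.0], [0.95, -0.311, 0.001], [0.001, -0.0, -1.0]]
ft_force: [-0.3, 0.9, 1.1]
width: 85.4
time_s: 1.95
position: [553.4, -241.9, 247.8]
eef_rot: [[0.316, 0.949, -0.001], [0.949, -0.316, 0.0], [-0.0, -0.001, -1.0]]
ft_force: [0.4, -0.5, -0.2]
width: 85.3
[ 553.35068294 -241.9067873   247.84195378] 1.95 [ 3.15629285e-01  9.48882541e-01 -2.80103069e-04]
```

View pics/w1.png

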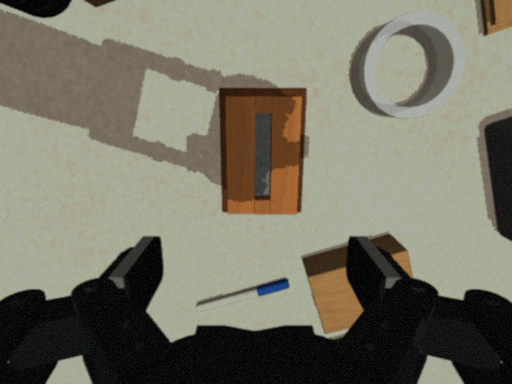

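The wrist picture shows the stand's block at (262,150), with the slot running from (263,112) to (263,198), nearly vertical in the image. I'll fit the block top and the slot.

```bash
python3 - <<'E'
from h import *
W,z=cloud('w1');X,Y,Z=W[...,0],W[...,1],W[...,2]
v,u=np.mgrid[:384,:512]
win=(u>205)&(u<320)&(v>75)&(v<225)
m=win&(Z>36)&(Z<45)
rc=cv2.minAreaRect(W[m][:,:2].astype(np.float32));print('top',m.sum(),rc,np.median(Z[m]))
# use moments for holes: slot = low points inside the inner top
c=np.array(rc[0]);a=np.deg2rad(rc[2]);
# local coords: long axis L
w,h=rc[1]; L=np.array([np.cos(a),np.sin(a)]) if w>h else np.array([-np.sin(a),np.cos(a)])
if L[1]<0:L=-L
N=np.array([L[1],-L[0]])
D=W[...,:2]-c; lx=D@N; ly=D@L
print('yaw of L',np.degrees(np.arctan2(L[1],L[0])))
g=cv2.cvtColor(z['p'],cv2.COLOR_RGB2GRAY); 
# slot outline from grey/saturation: project pixel to z=40 plane
hsv=cv2.cvtColor(z['p'],cv2.COLOR_RGB2HSV)
C=-z['R'].T@z['t']
K=np.array([[z['fx'],0,z['cx']],[0,z['fy'],z['cy']],[0,0,1]],float)
n=cv2.undistortPoints(np.stack([u,v],-1).reshape(-1,1,2).astype(np.float64),K,z['dist'].astype(float)).reshape(384,512,2)
ray=np.concatenate([n,np.ones((384,512,1))],-1)@z['R']
Q=C+ray*((40-C[2])/ray[...,2])[...,None]
lx=(Q[...,:2]-c)@N; ly=(Q[...,:2]-c)@L
inn=(abs(lx)<30)&(abs(ly)<58)
ms=inn&(Z<34); ms2=inn&(hsv[...,1]<110)
for k in(ms,ms2):
    print('slot',k.sum(),np.percentile(lx[k],[2,50,98]),np.percentile(ly[k],[2,50,98]),cv2.minAreaRect(Q[k][:,:2].astype(np.float32)))
# edge per row across slot using grayscale
for y in(-40,-20,0,20,40):
    k=inn&(abs(ly-y)<6)&(ms|ms2); print(y,np.percentile(lx[k],[1,99]))
E
```

```text
top 7153 ((564.7000732421875, -236.46109008789062), (129.57301330566406, 80.1770248413086), 71.48660278320312) 39.62833088091808
yaw of L 71.48660278320312
slot 1373 [-8.46881363 -0.06443106  8.35753645] [-43.71529523   4.1184967   46.52607802] ((565.2549438476562, -235.25192260742188), (92.47537994384766, 17.12841796875), 71.64010620117188)
slot 1293 [-8.47626593 -0.56857307  7.59004307] [-40.18066178   6.31178798  47.54200541] ((565.4337768554688, -232.91563415527344), (90.12701416015625, 17.199758529663086), 70.85466003417969)
-40 [-8.32474114  8.52240489]
-20 [-8.37384565  8.33996502]
0 [-8.42719705  8.03589047]
20 [-8.4822036   7.72605899]
40 [-8.53473605  8.46593856]
```

The slot centre is (564.7,-236.5) at yaw 71.5°, and the block rectangle and slot fit agree within about 1 mm. On to a look over the rack.

```bash
python3 -m handwheel '[[[1,0,0,-1,0,0,-0.106],[1,0,0,-1,0,0,-0.106],[1,0,0,-1,0,0,-0.106],[1,0,0,-1,0,0,-0.106]]]'
python3 -m handwheel '[[[1,3,-0.5,0,0,0,0],[1,4.6,-0.8,0,0,0,0],[1,4.6,-0.8,0,0,0,0],[1,4.6,-0.8,0,0,0,0],[1,4.6,-0.8,0,0,0,0],[1,4.6,-0.8,0,0,0,0],[1,4.6,-0.8,0,0,0,0],[1,4.6,-0.8,0,0,0,0],[1,4.6,-0.8,0,0,0,0],[1,4.3,-0.8,0,0,0,0],[1,2,-0.4,0,0,0,0],[1,0,0,0,0,0,0]]]'
python3 -m handwheel '[[[1,0,0,0,0,0,0],[1,0,0,0,0,0,0]]]'
python3 - <<'E'
from h import *
s=r.read_state();print(s['position'],s['time_s'],s['eef_rot'][:,0])
snap('wrist','w2')
E
```

```text
time_s: 2.4
position: [552.6, -243.3, 288.6]
eef_rot: [[-0.104, 0.995, -0.0], [0.995, 0.104, -0.0], [-0.0, -0.0, -1.0]]
ft_force: [0.9, -0.2, 0.4]
width: 85.2
time_s: 3.6
position: [425.3, 209.3, 288.3]
eef_rot: [[-0.104, 0.995, -0.0], [0.995, 0.104, 0.0], [0.0, -0.0, -1.0]]
ft_force: [-0.5, -0.8, -0.2]
width: 85.7
time_s: 3.8
position: [426.6, 206.9, 288.3]
eef_rot: [[-0.1, 0.995, 0.0], [0.995, 0.1, -0.001], [-0.001, 0.0, -1.0]]
ft_force: [0.4, -0.5, 0.2]
width: 85.4
[426.60012332 206.85464195 288.26217387] 3.8 [-9.96213814e-02  9.95025287e-01 -5.08571536e-04]
```

View pics/w2.png

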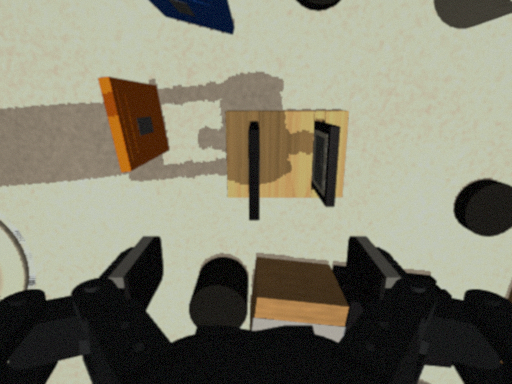

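The holder's top edge is the dark bar from (254,122) to (254,219). The short holder is at (327,162), and the orange one at (135,125) is well off to the left. I'll fit the top edge.

```bash
python3 - <<'E'
from h import *
W,z=cloud('w2');X,Y,Z=W[...,0],W[...,1],W[...,2]
v,u=np.mgrid[:384,:512]
win=(u>235)&(u<275)&(v>105)&(v<232)
m=win&(Z>138)&(Z<152)
q=W[m];rc=cv2.minAreaRect(q[:,:2].astype(np.float32));print('hold',m.sum(),rc,np.median(Z[m]),np.median(q,0))
m=(u>220)&(u<355)&(v>100)&(v<205)&(Z>26)&(Z<34)
print('rack',cv2.minAreaRect(W[m][:,:2].astype(np.float32)))
g=cv2.cvtColor(z['p'],cv2.COLOR_RGB2GRAY)
C=-z['R'].T@z['t']; K=np.array([[z['fx'],0,z['cx']],[0,z['fy'],z['cy']],[0,0,1]],float)
mm=(win&(g<40)).astype(np.uint8); vv,uu=np.nonzero(mm); print(len(uu),cv2.minAreaRect(np.stack([uu,vv],1).astype(np.float32)))
n=cv2.undistortPoints(np.stack([uu,vv],-1).reshape(-1,1,2).astype(np.float64),K,z['dist'].astype(float)).reshape(-1,2)
ray=np.c_[n,np.ones(len(n))]@z['R']; Q=C+ray*((144-C[2])/ray[:,2])[:,None]
print('dark',cv2.minAreaRect(Q[:,:2].astype(np.float32)))
for k in range(3):
  s=r.read_state();print(s['position'],np.degrees(np.arctan2(s['eef_rot'][1,0],s['eef_rot'][0,0])))
E
```

```text
hold 1014 ((425.7440185546875, 210.26783752441406), (9.637934684753418, 83.98319244384766), 5.975460052490234) 143.60563517285814 [425.75117511 212.87671825 143.60563517]
rack ((465.8499450683594, 214.21852111816406), (149.7946014404297, 109.27647399902344), 5.699663162231445)
879 ((253.5, 170.0), (96.0, 9.0), 90.0)
dark ((425.1451721191406, 214.65811157226562), (8.138903617858887, 87.6895523071289), 5.706676006317139)
[426.62525839 206.8885833  288.2740012 ] 95.70529914796224
[426.62525839 206.8885833  288.2740012 ] 95.70529914796224
[426.62525839 206.8885833  288.2740012 ] 95.70529914796224
```

The holder's top centre is (425.7,210.3) at z 143.6 and yaw 5.9°. Size and height match the description, and so does the rack slot position. Descending with the fingers half open.

```bash
python3 -m handwheel '[[[0.6,0.35,-0.05,0,0,0,0],[0.6,0,0,2,0,0,0],[0.6,0,0,3,0,0,0],[0.6,0,0,3,0,0,0],[0.5,0,0,2.5,0,0,0],[0.5,0,0,2,0,0,0],[0.5,0,0,0.8,0,0,0],[0.5,0,0,0,0,0,0],[0.5,0,0,0,0,0,0]]]' 20
python3 - <<'E'
from h import *
s=r.read_state();print(s['position'],s['time_s'],s['width'],s['ft_force'])
snap('wrist','w3')
E
```

```text
time_s: 4.75
position: [426.0, 211.7, 156.4]
eef_rot: [[-0.101, 0.995, 0.002], [0.995, 0.101, 0.0], [0.0, 0.002, -1.0]]
ft_force: [0.3, 0.2, 0.1]
width: 42.6
[426.03978233 211.73665418 156.35106592] 4.75 42.58008432635491 [0.30668302 0.22975783 0.12879942]
```

View pics/w3.png

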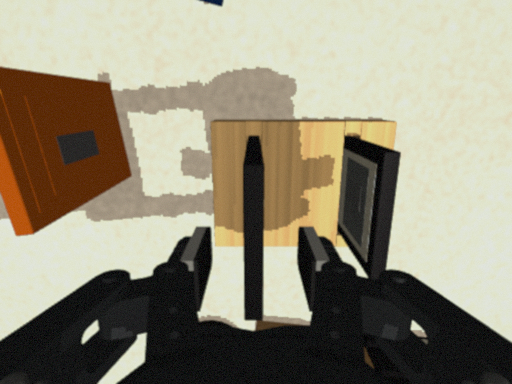

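The holder's bar at column 254 sits midway between the pads (about 205 and 305), so it's centred. I'll go down the rest of the way and close gently.

```bash
python3 -m handwheel '[[[0.5,-0.1,0,1.2,0,0,0],[0.5,0,0,1.2,0,0,0],[0.4,0,0,1.2,0,0,0],[0.3,0,0,0,0,0,0],[0.25,0,0,0,0,0,0],[0.2,0,0,0,0,0,0],[0.17,0,0,0,0,0,0],[0.15,0,0,0,0,0,0]]]' 20
python3 -m handwheel '[[[0.14,0,0,0,0,0,0],[0.13,0,0,0,0,0,0],[0.12,0,0,0,0,0,0],[0.11,0,0,0,0,0,0],[0.10,0,0,0,0,0,0],[0.09,0,0,0,0,0,0],[0.08,0,0,0,0,0,0],[0.08,0,0,0,0,0,0]]]' 20
python3 - <<'E'
from h import *
snap('wrist','w4')
E
```

```text
time_s: 5.6
position: [425.7, 210.9, 119.8]
eef_rot: [[-0.102, 0.995, 0.001], [0.995, 0.102, 0.0], [0.0, 0.001, -1.0]]
ft_force: [0.2, -0.0, -0.3]
width: 12.7
time_s: 6.4
position: [425.5, 210.8, 119.4]
eef_rot: [[-0.102, 0.995, 0.0], [0.995, 0.102, 0.0], [0.0, 0.0, -1.0]]
ft_force: [-0.3, 0.2, 1.4]
width: 10.0
```

View pics/w4.png

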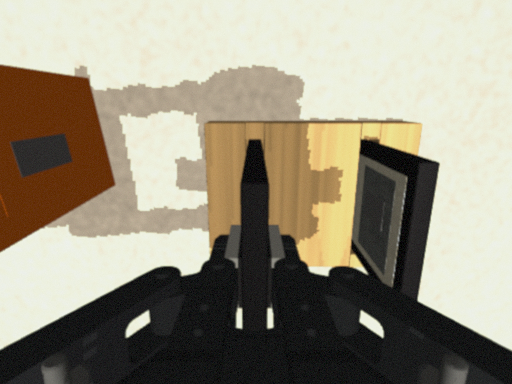

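The pads are closed on the top edge at width 10.0 mm. A slow lift next.

```bash
python3 -m handwheel '[[[0.06,0,0,0,0,0,0],[0.05,0,0,0,0,0,0],[0.05,0,0,-0.3,0,0,0],[0.05,0,0,-0.5,0,0,0],[0.05,0,0,-0.7,0,0,0],[0.05,0,0,-0.8,0,0,0],[0.05,0,0,-0.8,0,0,0],[0.05,0,0,-0.8,0,0,0],[0.05,0,0,0,0,0,0]]]' 20
python3 - <<'E'
from h import *
snap('wrist','w5');snap('side','s5')
p=cv2.imread('pics/s5.png')[110:230,140:340];cv2.imwrite('pics/s5c.png',cv2.resize(p,None,fx=4,fy=4))
s=r.read_state();print(s['ft_force'])
E
```

```text
time_s: 7.35
position: [426.4, 211.0, 160.0]
eef_rot: [[-0.102, 0.995, 0.003], [0.995, 0.102, 0.001], [0.0, 0.003, -1.0]]
ft_force: [-0.2, -0.5, -0.6]
width: 9.6
[-0.23097083  0.60700122 -1.4060948 ]
```

View pics/w5.png

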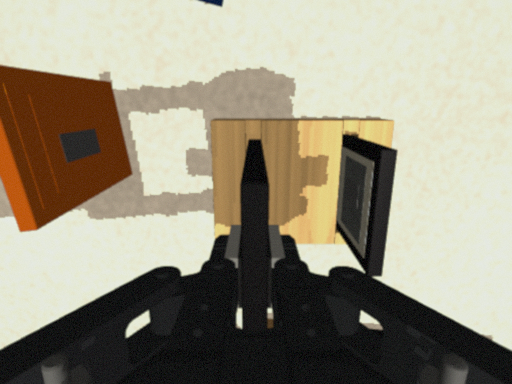

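View pics/s5c.png

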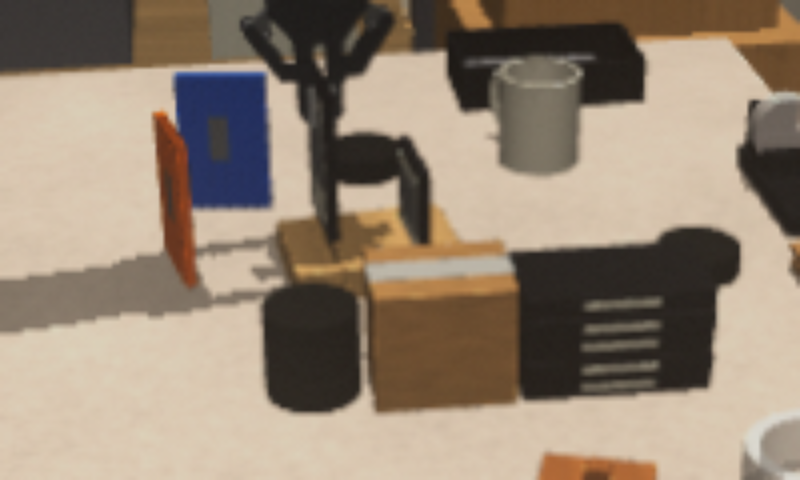

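The lift worked without slip: in the wrist view the top edge is at the same pixels as before, and in the side crop the holder stands above the rack at about (325,160–240). I'll raise it more, then cross.

```bash
python3 -m handwheel '[[[0.05,0,0,-0.8,0,0,0],[0.05,0,0,-1.5,0,0,0],[0.05,0,0,-1.5,0,0,0],[0.05,0,0,-1.5,0,0,0],[0.05,0,0,-1.5,0,0,0],[0.05,0,0,-1.0,0,0,0],[0.05,0,0,-0.5,0,0,0],[0.05,0,0,0,0,0,0],[0.05,0,0,0,0,0,0]]]'
python3 - <<'E'
from h import *
snap('side','s6');p=cv2.imread('pics/s6.png')[70:220,140:340];cv2.imwrite('pics/s6c.png',cv2.resize(p,None,fx=4,fy=4))
W,z=cloud('s6')
v,u=np.mgrid[:384,:512]
m=(u>195)&(u<250)&(v>90)&(v<165)&(W[...,0]>380)&(W[...,0]<470)&(W[...,1]>150)&(W[...,1]<260)
q=W[m&(W[...,2]>60)]; print(len(q),np.percentile(q[:,2],[0,1,5,95,99]))
E
```

```text
time_s: 8.35
position: [425.0, 210.7, 240.6]
eef_rot: [[-0.102, 0.995, -0.001], [0.995, 0.102, -0.0], [-0.0, -0.001, -1.0]]
ft_force: [-0.5, 0.6, -1.4]
width: 9.7
680 [132.76143796 137.38892738 150.83338669 315.88620692 320.29677343]
```

View pics/s6c.png

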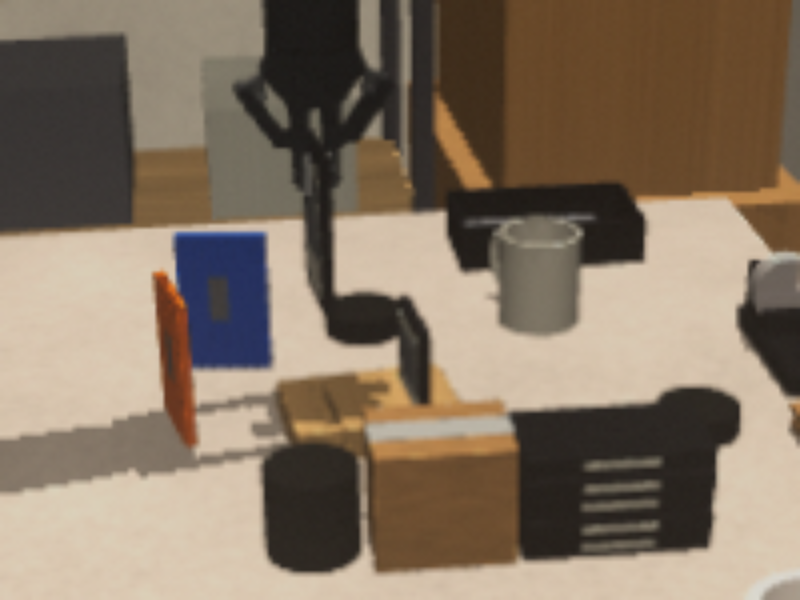

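The holder hangs upright in the fingers at crop (318,150–310). Its lower edge is at z≈131, with 30 mm to spare over the row. Crossing now.

```bash
python3 -m handwheel '[[[0.05,-0.8,0.1,0,0,0,0],[0.05,-1.8,0.35,0,0,0,0],[0.05,-2.6,0.5,0,0,0,0],[0.05,-2.6,0.5,0,0,0,0],[0.05,-2.6,0.5,0,0,0,0],[0.05,-2.6,0.5,0,0,0,0],[0.05,-2.6,0.5,0,0,0,0],[0.05,-2.6,0.5,0,0,0,0],[0.05,-2.6,0.5,0,0,0,0],[0.05,-2.6,0.5,0,0,0,0],[0.05,-2.6,0.5,0,0,0,0],[0.05,-2.6,0.5,0,0,0,0]]]'
python3 -m handwheel '[[[0.05,-2.6,0.55,0,0,0,0],[0.05,-2.6,0.55,0,0,0,0],[0.05,-2.6,0.55,0,0,0,0],[0.05,-2.6,0.55,0,0,0,0],[0.05,-2.6,0.55,0,0,0,0],[0.05,-2.2,0.45,0,0,0,0],[0.05,-1.5,0.3,0,0,0,0],[0.05,-0.6,0.1,0,0,0,0],[0.05,0,0,0,0,0,0],[0.05,0,0,0,0,0,0]]]'
python3 -m handwheel '[[[0.05,0,0,0,0,0,0.04],[0.05,0,0,0,0,0,0.08],[0.05,0,0,0,0,0,0.08],[0.05,0,0,0,0,0,0.08],[0.05,0,0,0,0,0,0.08],[0.05,0,0,0,0,0,0.05],[0.05,0,0,0,0,0,0.015],[0.05,0,0,0,0,0,0],[0.05,0,0,0,0,0,0],[0.05,0,0,0,0,0,0]]]'
python3 - <<'E'
from h import *
s=r.read_state();print(s['position'],np.degrees(np.arctan2(s['eef_rot'][1,0],s['eef_rot'][0,0])),s['width'])
snap('wrist','w7');snap('scene','c7');snap('side','s7')
E
```

```text
time_s: 9.6
position: [508.5, -69.8, 240.7]
eef_rot: [[-0.101, 0.995, -0.001], [0.995, 0.101, 0.0], [0.0, -0.001, -1.0]]
ft_force: [0.1, -0.3, -1.4]
width: 9.7
time_s: 10.6
position: [561.9, -235.8, 241.1]
eef_rot: [[-0.102, 0.995, -0.0], [0.995, 0.102, 0.001], [0.001, -0.0, -1.0]]
ft_force: [0.4, -0.1, -1.5]
width: 9.9
time_s: 11.6
position: [562.1, -236.5, 241.4]
eef_rot: [[0.317, 0.949, 0.0], [0.949, -0.317, -0.0], [-0.0, 0.0, -1.0]]
ft_force: [0.2, -0.8, -1.3]
width: 9.8
[ 562.08853113 -236.48267929  241.35387511] 71.53453712120496 9.815099446866729
```

View pics/w7.png

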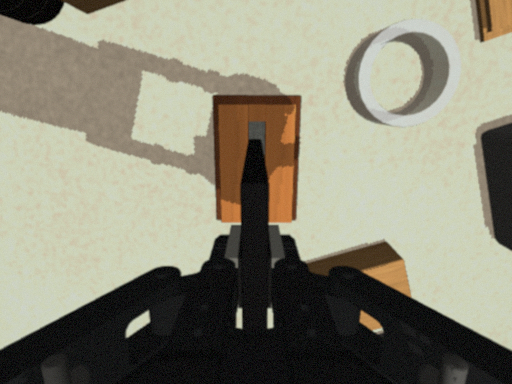

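View pics/c7.png

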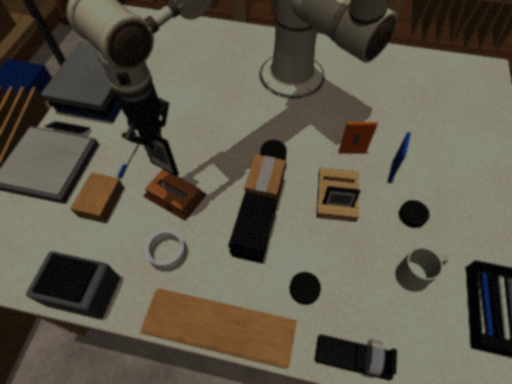

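View pics/s7.png

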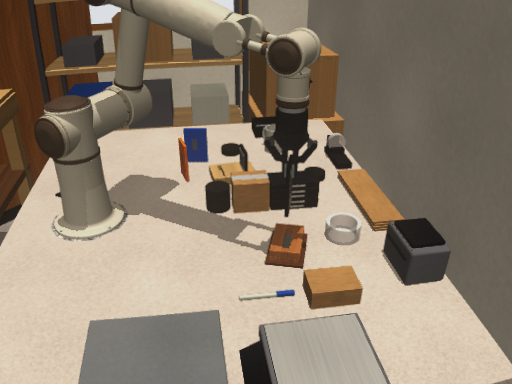

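The wrist picture shows the slot at (257,125–140), in line with the holder's end edge at (255,142–330). The scene and side pictures show nothing else moved. I'll measure the holder against the slot in the tool frame.

```bash
cat > meas.py <<'E'
from h import *
import sys
def run(tag,pos,R,z0):
    W,z=cloud(tag); T=(W-pos)@R   # tool coords
    v,u=np.mgrid[:384,:512]
    Z=W[...,2]
    m=(u>195)&(u<320)&(v>70)&(v<235)&(Z>36)&(Z<45)
    rc=cv2.minAreaRect(T[m][:,:2].astype(np.float32)); print('stand in tool xy',rc,m.sum())
    rc=cv2.minAreaRect(W[m][:,:2].astype(np.float32)); print('stand world',rc)
    k=(u>225)&(u<285)&(v>100)&(v<240)&(Z>z0-10)&(Z<z0+150)&(abs(T[...,1])<12)&(T[...,0]>20)
    print('edge n',k.sum())
    for lo,hi in((z0,z0+30),(z0+30,z0+60),(z0+60,z0+90),(z0+90,z0+130)):
        kk=k&(Z>lo)&(Z<hi)
        if kk.sum()>10: print(lo,kk.sum(),'x',np.median(T[kk][:,0]),'y',np.percentile(T[kk][:,1],[5,50,95]))
    print('zmin',np.percentile(Z[k],[0,1,5]))
    # dark part mid columns
    g=cv2.cvtColor(z['p'],cv2.COLOR_RGB2GRAY)
    for row in range(135,230,15):
        c=np.nonzero(g[row,235:275]<45)[0]+235
        if len(c): print(row,c.min(),c.max(),(c.min()+c.max())/2,end=' ; ')
    print()
E
python3 - <<'E'
from meas import *
s=r.read_state(); run('w7',s['position'],s['eef_rot'],131)
E
```

```text
stand in tool xy ((1.3526535034179688, 2.357227325439453), (128.93626403808594, 80.18344116210938), 0.08162528276443481) 6346
stand world ((564.73828125, -236.09564208984375), (128.93626403808594, 80.18342590332031), 71.4243392944336)
edge n 2505
131 68 x 41.64195385139955 y [-4.03802618  0.37372427  4.5191403 ]
161 107 x 41.70688825584703 y [-4.25176609  0.27388221  4.32631824]
191 167 x 41.710842978029476 y [-4.30175717  0.18439145  4.20682053]
221 472 x 41.74193743903435 y [-4.45888844 -0.29117185  4.28866626]
zmin [132.10691126 142.39007545 178.37267441]
150 247 262 254.5 ; 165 244 264 254.0 ; 180 241 267 254.0 ; 195 241 267 254.0 ; 210 242 267 254.5 ; 225 242 267 254.5 ;
```

The holder is 1.6 mm short along the slot and 2.3 mm off across it. There's no yaw error, it's vertical, and its lower edge is at z≈131–132. I'll correct that and descend 60 mm, then look again.

```bash
python3 -m handwheel '[[[0.05,0.16,0.23,0,0,0,0],[0.05,0,0,0.5,0,0,0],[0.05,0,0,1,0,0,0],[0.05,0,0,1.2,0,0,0],[0.05,0,0,1.2,0,0,0],[0.05,0,0,1,0,0,0],[0.05,0,0,0.7,0,0,0],[0.05,0,0,0.4,0,0,0],[0.05,0,0,0,0,0,0],[0.05,0,0,0,0,0,0],[0.05,0,0,0,0,0,0]]]'
python3 - <<'E'
from meas import *
s=r.read_state(); snap('wrist','w8');print(s['position']); run('w8',s['position'],s['eef_rot'],71)
E
```

```text
time_s: 12.85
position: [565.2, -236.1, 182.0]
eef_rot: [[0.317, 0.948, 0.001], [0.948, -0.317, -0.001], [-0.0, 0.001, -1.0]]
ft_force: [-0.4, -0.8, -1.3]
width: 9.5
[ 565.17507024 -236.09452069  182.04790037]
stand in tool xy ((6.779453277587891, -0.6118850708007812), (116.74639892578125, 80.1844711303711), 0.11103471368551254) 8638
stand world ((566.9076538085938, -229.58123779296875), (116.74664306640625, 80.18500518798828), 71.38172149658203)
edge n 2508
71 68 x 41.46035700132359 y [-4.20837133  0.10518872  4.43656664]
101 100 x 41.45976912113326 y [-4.2780761   0.3799189   4.51025409]
131 175 x 41.53748224951188 y [-4.18338407 -0.2214168   4.29612242]
161 462 x 41.549435939954776 y [-4.38504456  0.14721822  4.39090098]
zmin [ 72.0787797   82.09989296 118.41092053]
150 247 263 255.0 ; 165 244 264 254.0 ; 180 241 267 254.0 ; 195 241 268 254.5 ; 210 241 267 254.0 ; 225 241 267 254.0 ;
```

View pics/w8.png

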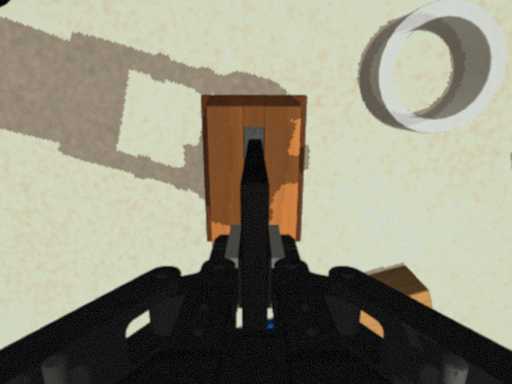

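The block's far edge and sides give a centring error of about 0.8 mm along the slot and −0.7 mm across it. The lower edge is at z≈71.5. Last 21 mm, with a small correction.

```bash
python3 -m handwheel '[[[0.05,0.07,-0.06,0.2,0,0,0],[0.05,0,0,0.5,0,0,0],[0.05,0,0,0.6,0,0,0],[0.05,0,0,0.5,0,0,0],[0.05,0,0,0.3,0,0,0],[0.05,0,0,0,0,0,0],[0.05,0,0,0,0,0,0],[0.05,0,0,0,0,0,0],[0.05,0,0,0,0,0,0],[0.05,0,0,0,0,0,0]]]'
python3 - <<'E'
from meas import *
s=r.read_state(); snap('wrist','w9');print(s['position']); run('w9',s['position'],s['eef_rot'],50)
snap('side','s9'); snap('scene','c9')
p=cv2.imread('pics/s9.png')[120:280,210:370];cv2.imwrite('pics/s9c.png',cv2.resize(p,None,fx=3.5,fy=3.5))
p=cv2.imread('pics/c9.png')[110:230,100:260];cv2.imwrite('pics/c9c.png',cv2.resize(p,None,fx=4,fy=4))
W,z=cloud('s9')
Z=W[...,2]; D=(W[...,:2]-[564.7,-236.5]); L=np.array([np.cos(np.radians(71.5)),np.sin(np.radians(71.5))]);N=np.array([L[1],-L[0]])
k=(abs(D@N)<12)&(abs(D@L)<50)&(Z>44)&(Z<150); print('side',k.sum(),np.sort(Z[k])[:8],np.percentile((D@N)[k],[5,50,95]),np.percentile((D@L)[k],[1,99]))
W,z=cloud('c9');Z=W[...,2]; D=(W[...,:2]-[564.7,-236.5])
k=(abs(D@N)<12)&(abs(D@L)<50)&(Z>44)&(Z<150); print('scene',k.sum(),np.sort(Z[k])[:8],np.percentile((D@N)[k],[5,50,95]),np.percentile((D@L)[k],[1,99]))
E
```

```text
time_s: 13.9
position: [564.6, -235.1, 160.6]
eef_rot: [[0.317, 0.948, 0.0], [0.948, -0.317, -0.0], [-0.0, 0.0, -1.0]]
ft_force: [-0.3, 0.0, -2.2]
width: 9.6
[ 564.56987997 -235.0836041   160.55376148]
stand in tool xy ((10.918083190917969, 0.3551292419433594), (105.89305114746094, 80.15884399414062), 0.05255318805575371) 9423
stand world ((568.4202270507812, -224.87356567382812), (105.89359283447266, 80.15834045410156), 71.43878936767578)
edge n 2744
50 68 x 41.46673868005704 y [-4.30942972 -0.25153507  4.4219673 ]
80 110 x 41.503481369173414 y [-4.22637636  0.33541285  4.4475176 ]
110 165 x 41.51021936586911 y [-4.33461109 -0.23621382  4.28667432]
140 472 x 41.555212726142756 y [-4.38240119 -0.22647122  4.34294917]
zmin [40.00773254 40.05289282 40.43298161]
150 247 262 254.5 ; 165 244 265 254.5 ; 180 242 267 254.5 ; 195 241 268 254.5 ; 210 241 268 254.5 ; 225 241 267 254.0 ; 
side 198 [44.45862393 44.82421402 53.54768433 54.10044333 54.46312301 55.01587963
 56.29241587 56.54958803] [-6.86858444 -0.03925421  2.95899811] [-44.69639073  35.41265222]
scene 403 [50.0620925  51.73879388 53.58402987 54.30043251 54.60123154 54.74674565
 54.90295691 55.34261303] [-1.17962218  5.4583271   6.69258709] [-39.07726521  43.36757843]
```

View pics/w9.png

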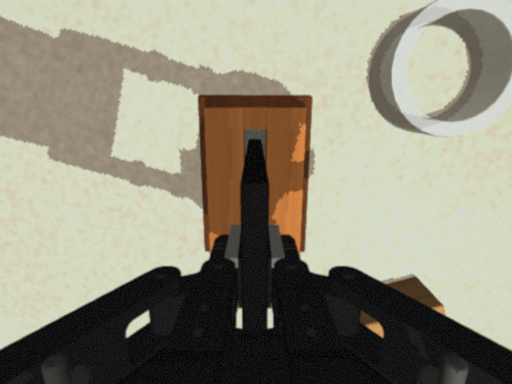

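View pics/s9c.png

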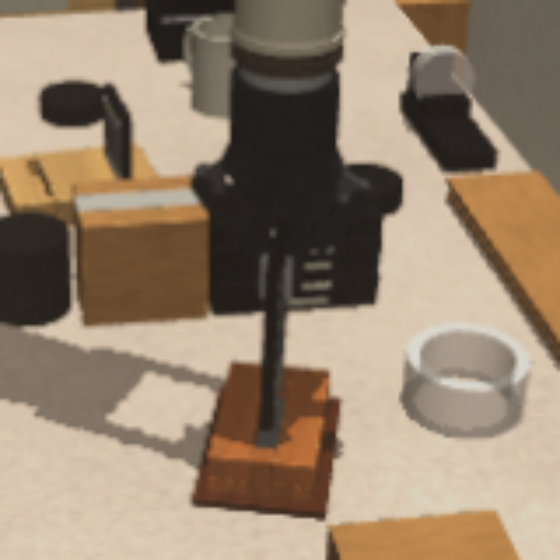

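View pics/c9c.png

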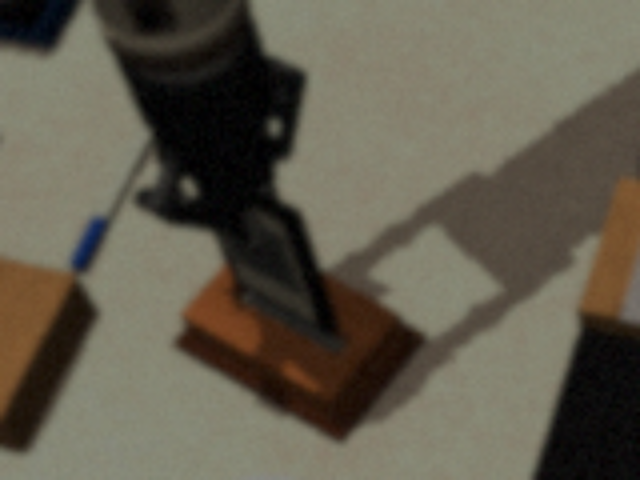

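The final views show the holder upright over the slot, with its lower edge at z≈50–51, about 10 mm above the top face. In the wrist picture, its edge at column 254.5 sits in the middle of the slot opening (≈244–267). Residuals are about 0.5 mm across and 0.5–2 mm along. Handing in.

```bash
python3 - <<'E'
from h import *
s=r.read_state();print(s['time_s'],s['position'],s['width'],s['ft_force'],abs(s['joint_vel']).max())
print(close_job())
E
```

```text
14.05 [ 564.48455846 -235.01033588  160.3949237 ] 9.674883458075762 [-0.26488414  0.47019509 -2.37224966] 0.06703338258051039
the job is handed in; nothing more can be done
None
```

I took the tall holder (the rear one in the rack) with the minimum 20 N grip and carried it over the row about 30 mm clear. I handed the job in with it hovering over the stand's slot, at 14 s. `close_job()` gives no verdict, so these are my own last checks:

- **Height:** the lower edge is about 10 mm above the stand's top.
- **Alignment:** it is about 0.5 mm off across the slot. Along the slot the wrist camera gives about 0.5 mm, while the scene camera's rougher reading suggests about 2 mm; both are inside the 6 mm limit. I saw no measurable turn or tilt.
- **Grip:** the fingers held a steady 9.7 mm opening with no slip, and the arm was still. I had no direct reading of the squeeze on the holder.
- **Contact and other things:** no picture showed the holder touching the stand or the row. Nothing else appeared to have moved in the pictures; I judged that by eye only.

The measured tool position wandered by 1–2 mm between readings, so I relied on the camera measurements for the final alignment.

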